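# Roll down a sign panel on its back plate

### The arm

A 6-joint arm with a two-finger parallel gripper is mounted at the origin on the work surface. World frame = base frame: x ahead of the robot, y to its left, z up, the work surface at z = 0. Lengths are in mm, angles in rad, forces in N, time in s.
With the tool pointing down it reaches from about 300 to 775 mm from the base axis. Payload 14.6 kg.
Tool frame: the origin (TCP) lies on the front face of the gripper's body, between the roots of the fingers; the fingertips stand 97 mm ahead of it and the grasp point (between the pads) lies 78 mm ahead of it; z points along the fingers, y is the direction in which the jaws open and shut (so a half turn about z gives the same grasp; the last joint's range is limited). The gripper opens to 94 mm and grips with 3 to 60 N. Pads are 16 mm wide; open, the fingers measure 119 mm over their backs; the gripper's body (75 mm by 177 mm) begins 78 mm behind the grasp point.
Start: joints at [-0.067, 0.3, 1.521, -0, 1.321, -0.067], TCP at [549.991, -0.002, 302.646] pointing down, gripper open.
Joint ranges: [-3.03, 3.03], [-0.79, 2.21], [0.23, 2.52], [-1.04, 4.18], [0, 3.07], [-2.55, 2.55]. Speed limits (rad/s): [2.22, 2.22, 2.57, 3.14, 3.14, 3.14].

### API

Orientations are given as [roll, pitch, yaw] about the fixed x, y, z axes, in that order (R = Rz(yaw) Ry(pitch) Rx(roll)).
In Python, from cell import manip, eyes, finder gives the robot as it stands.
- The arm moves only by the tool drive_tool, never from a script. Its argument "rows" is a list of rows, each an object with "offset": the shift along the tool's x, y, z in mm, a list of three; "spin": the turn about the tool's z in degrees; "jaw": the finger opening in mm, from 0 to 94. In form: [{"offset": [dx, dy, dz], "spin": spin, "jaw": jaw}, ...]. A call has 1 to 20 rows; each row shifts and turns the commanded pose from where the row before left it, along the tool's axes as they then stand; what a row does not reach is not made up. A row lasts 1/10 s, in which the tool goes at most 50 mm and 8.59 degrees, less where a joint would pass 70% of its speed; a pose out of reach is approached as far as the arm can. A call is refused whole if a number of a shift passes 50 or a number of a turn 8.59, either way. A call with a gripper value outside its range is refused whole. The fingers move at their own pace and stop on an object; "force" is the grip in N (left out, the last holds). Time passes only in rows, so rows that do not move let the fingers close. It gives the time, the measured TCP pose, the force and the opening at its end, in the units of the state.
- manip.read_state(): the state, without advancing time (a new reading comes with each control period).
- eyes.camera(name): name is "scene" or "side" or "wrist"; returns a dict with "color" (400x640x3 uint8, blue, green, red), "depth" (400x640 float32, mm along the optical axis (not along the pixel's ray), 0 where there is no reading), "vfov" (degrees; the focal length in pixels is half the picture's height over the tangent of half this angle, whatever the lens; pixels are square), "cx", "cy" (the principal point, pixels), "D" ([k1, k2, p1, p2, k3] as OpenCV has them; the pictures are not rectified), "rvec" (rotation vector, rad) and "tvec" (3), from world to camera coordinates, as OpenCV has them. Camera axes: x right, y down, z forward; pixel columns grow to the right and rows downward; lengths in mm; the calibration is good to about 2 mm. A picture is of the moment at which its call begins.
- manip.sign_off(): hands the job in, once; it reports no verdict.
Trained networks look in the newest picture that a camera, given by its name, has taken for a name from the list of things; names that differ only in an ending like _2 or _b are one class to them, and where a whole thing is asked for, a point or a joint stands for the part that bears it (a point fixed in the world has none). Each returns a list of dicts, best first, with "p" (0 to 1); they miss things now and then, are a little off and sometimes report something else, mostly with a low value. They report only what shows in the picture. A call takes as long as a camera call. They do not tell look-alikes from the thing itself.
- finder.find_in(camera, target): "uv" ([column, row] in pixels, amid what is visible of it).
The state is a dict: "clock": time; "joints": joint angles; "qd": joint speeds; "effort": joint torques, N m; "eef_pos": TCP position; "eef_rot": TCP orientation; "wrist_force": force on the tool from outside, world axes, zero at the start; "moment": the same for the moment, N m; "finger_gap": finger opening in mm.
Only numpy, scipy, OpenCV 4.12 (cv2) and the standard library are available. Lean on these libraries where they do the work, as an engineer would, in place of code of your own. Each camera call takes 0.05 s, during which the arm holds its last target. There are 200 camera calls.

### The job

Slide the loose sign panel on the mounting jig, without lifting it, until it is fully home against both the long stop and the end stop. Then take the palm-grip roller by its wooden grip and, with the drum square and centred across the panel and the parking foot clear of it, roll the panel down under a steady 10 N or so over its whole length, from the end-stop end to the free end. Finally stand the roller back in its tray on drum and foot, with the panel still home and everything else on the desk left alone.

Things in the scene. Friction and masses are not known exactly. Their poses are not given: they have to be found in the camera images.
- panel_center (a point): Sign panel: blank off-white acrylic sheet, grey adhesive film underneath, 130 (x) x 200 (y) x 8 mm, 0.25 kg, loose and askew on the jig's plate; the film grips only once rolled, so it slides under 1 to 3 N. The point is its centre, half-way up; y along its length, z up. It starts 8 to 40 mm off each stop, turned up to 0.15 rad from home.
- panel: The sign panel; origin at the centre of its underside, axes as at panel_center. Its +y end belongs against the end stop, its -x side against the long stop.
- home (a point): Mounting jig: grey anodised aluminium plate 200 (x) x 270 (y) mm on a black rubber mat 220 x 290 mm; place and yaw vary. The point is where the panel's centre lies when home (axes then parallel): 4 mm above the plate's face, which is 22 mm above the desk. The plate's centre is at (+23, -23) mm from here. The +x and -y sides are open. The plate cannot move sideways.
- long_stop (a point): Middle of the inner upper edge of the jig's long stop: a bare aluminium rail 12 mm wide along the plate's whole -x edge, rising 10 mm above the plate's face (2 mm above the panel's). Its inner face is 65 mm to -x of home. Axes as home. The plate floats on foam rubber: it gives straight down 1 mm for each 3 N beyond the first 2 N, 9 mm at most, and springs back.
- end_stop (a point): Middle of the inner upper edge of the jig's end stop: a like rail, 12 mm wide and 10 mm high above the plate's face, along the plate's +y edge. Its inner face is 100 mm to +y of home. Axes as home.
- roller_grip (a point): Palm-grip roller, about 0.65 kg: rubber drum between two steel cheeks, wooden grip bar above, steel foot rod behind. The point is the centre of the bar, which is 24 mm thick, 108 mm long (y, 114 over the cheeks), 32 mm high. Axes of the parked roller: y along drum and bar, z up, x from foot to drum. Parked, the frame and bar lean back (top to -x) by 0.205 rad; this point is then 77 mm above its floor.
- roller_axle (a point): Centre of the drum, on its axle, 22 mm above what it stands on; axes as roller_grip. Parked, the grip point is at (-11.4, 0, +54.8) mm from here. Leaning the frame 0.205 rad forward brings the bar upright, its centre 56 mm straight above the axle and 78 mm above the drum's lowest line. The frame turns freely about the axle. Starts with x within 0.35 rad of the tray's x.
- roller_foot (a point): Middle of the roller's parking foot: a steel rod 8 mm thick and 111 mm long, parallel to the drum, 47 mm behind the axle. Parked, it rests on the floor with its centre 4 mm up. With the bar upright it is 10 mm clear of what the drum stands on. Axes as roller_grip.
- drum: The roller's black rubber drum, 44 mm in diameter and 100 mm long, turning freely; origin at its centre, y along its axle (x and z turn with it).
- tray: The roller's tray: a shallow grey plastic tray 170 (x) x 160 (y) mm, floor and rim walls 4 mm thick, rim 14 mm high; origin at the centre of its underside on the desk, z up. It stands to the left or the right of the jig (the calculator on the other side), turned by up to 0.3 rad.
- stapler: Bystander: black desk stapler 150 x 38 x 55 mm beside the jig's long stop; origin under its centre, long along x.
- stamp: Bystander: black self-inking stamp 62 x 40 x 80 mm tall beside the jig's long stop; origin under its centre.
- mug: Bystander: white mug, 82 mm wide and 95 mm tall, handle at its +y; origin under its centre, beyond the jig on the left.
- pen_cup: Bystander: black pen cup 84 mm wide, 100 mm tall, pens to 160 mm; origin under its centre, beyond the jig on the right.
- calculator: Bystander: grey desk calculator 185 x 115 x 35 mm, on the side of the jig opposite to the tray; origin under its centre.
- mouse: Bystander: black computer mouse 108 x 60 x 36 mm at the back right; origin under its centre.
Things that resemble listed ones, but are neither listed nor needed, are in the scene too. There is more than one size of the tray; the job needs the largest.

How it is judged:
By the outcome, as a careful person would: the job done as asked, in the order asked, and still so for the second after the job is handed in, with the robot touching nothing.
It also fails if it takes over 72 s, if anything falls off the work surface, if the arm or the gripper's body presses on something with over 40 N, if the wrist force passes 120 N, or if a joint passes its speed limit or range.

## Working session

There is one attempt and no reset: what is moved stays moved. The work goes in short steps, Python scripts to look and compute and a tool call to move; the robot and the scene stay as the last step left them, time stands still between calls to the robot, and variables do not carry over. Pictures are saved under pics/ and viewed, about 8 in all and at most 12, crops included, and the job is handed in when it is done.

Besides the shell and the picture viewer there is one more tool, called after ">>>" as name([rows], argument=value, ...), one row to a line, values as JSON. drive_tool: Moves the arm, as the interface text tells. Its arguments: {"type":"object","properties":{"rows":{"type":"array","items":{"type":"object","properties":{"offset":{"type":"array","items":{"type":"number"}},"spin":{"type":"number"},"jaw":{"type":"number"}}}},"force":{"type":"number"}},"required":["rows"]}

```bash
ls; mkdir -p pics; cat > h.py <<'E'
import numpy as np, cv2, pickle
from cell import manip, eyes, finder
def cam(n):
    c=eyes.camera(n); f=200/np.tan(np.radians(c["vfov"])/2)
    c["K"]=np.array([[f,0,c["cx"]],[0,f,c["cy"]],[0,0,1.]]); c["R"]=cv2.Rodrigues(np.array(c["rvec"],float))[0]
    c["t"]=np.array(c["tvec"],float).reshape(3); c["D"]=np.array(c["D"],float); return c
def ray(c,uv):
    p=cv2.undistortPoints(np.array(uv,float).reshape(-1,1,2),c["K"],c["D"]).reshape(-1,2)
    return np.c_[p,np.ones(len(p))]
def pz(c,uv,z):  # on plane z
    d=ray(c,uv)@c["R"]; o=-c["R"].T@c["t"]; s=(z-o[2])/d[:,2]; return o+d*s[:,None]
def pd(c,uv):  # by depth
    uv=np.array(uv,float).reshape(-1,2); r=ray(c,uv); i=np.round(uv).astype(int)
    z=c["depth"][i[:,1].clip(0,399),i[:,0].clip(0,639)]; return (r*z[:,None]-c["t"])@c["R"]
def cloud(c):
    v,u=np.mgrid[0:400,0:640]; return pd(c,np.c_[u.ravel(),v.ravel()]).reshape(400,640,3)
def proj(c,P): return cv2.projectPoints(np.array(P,float).reshape(-1,1,3),np.array(c["rvec"],float),c["t"],c["K"],c["D"])[0].reshape(-1,2)
E
python3 - <<'E'
from h import *
print(manip.read_state())
for n in ["scene","side","wrist"]:
    c=cam(n); pickle.dump(c,open(n+"0.pkl","wb")); cv2.imwrite(f"pics/{n}0.png",c["color"])
    print(n,c["vfov"],c["D"],(-c["R"].T@c["t"]).round())
    for t in ["panel_center","home","long_stop","end_stop","roller_grip","roller_axle","roller_foot","drum","tray","stapler","stamp","mug","pen_cup","calculator","mouse"]:
        r=finder.find_in(n,t)
        print(t,[(np.round(d["uv"]).tolist(),round(d["p"],2),pd(c,d["uv"])[0].round().tolist()) for d in r[:3]])
E
```

```text
pics
{'clock': 0.0, 'joints': array([-6.65474164e-02,  3.00484168e-01,  1.52158521e+00,  3.24124023e-06,
        1.32073753e+00, -6.65911320e-02]), 'qd': array([ 1.36341674e-03,  4.34502831e-04,  1.53628735e-03,  7.14860538e-04,
       -5.70801243e-05,  6.51699079e-04]), 'effort': array([-1.53750298e-03, -5.31805658e+01, -3.52735734e+01,  7.07558286e-02,
        2.43994006e-02, -4.79655944e-05]), 'eef_pos': array([5.49842541e+02, 3.70273500e-02, 3.02077356e+02]), 'eef_rot': array([-3.14038130e+00, -8.39314838e-05,  1.57083919e+00]), 'wrist_force': array([ 1.19451791,  0.26614818, -1.28054134]), 'moment': array([ 0.0260077 , -0.02972071,  0.00941894]), 'finger_gap': 93.9651447810661}
scene 52.411508788553625 [-0.09763829  0.          0.          0.          0.        ] [1024. -434. 1060.]
panel_center [([365.0, 194.0], 0.65, [541.0, 25.0, 28.0]), ([233.0, 237.0], 0.31, [492.0, -378.0, 72.0])]
home [([374.0, 210.0], 0.97, [599.0, 18.0, 21.0])]
long_stop [([362.0, 192.0], 0.69, [529.0, 22.0, 28.0]), ([371.0, 213.0], 0.61, [602.0, 5.0, 23.0])]
end_stop [([368.0, 210.0], 0.79, [589.0, 3.0
[... 1926 characters left out ...]
 195.0], 0.3, [454.0, 35.0, 25.0]), ([365.0, 265.0], 0.29, [471.0, -369.0, 40.0])]
wrist 65.07159364358357 [-0.03887489  0.          0.          0.          0.        ] [549.  69. 385.]
panel_center [([302.0, 146.0], 0.65, [532.0, 38.0, 30.0])]
home [([299.0, 59.0], 0.71, [530.0, 130.0, 30.0])]
long_stop [([296.0, 57.0], 0.69, [526.0, 133.0, 23.0])]
end_stop [([298.0, 54.0], 0.76, [529.0, 136.0, 23.0])]
roller_grip []
roller_axle []
roller_foot []
drum []
tray []
stapler [([175.0, 188.0], 0.72, [393.0, -6.0, 50.0])]
stamp [([138.0, 81.0], 0.9, [383.0, 103.0, 81.0])]
mug [([487.0, 27.0], 0.96, [741.0, 170.0, 5.0])]
pen_cup [([439.0, 347.0], 0.79, [698.0, -200.0, 65.0])]
calculator []
mouse []
```

```bash
python3 - <<'E'
import cv2,numpy as np
a=cv2.imread("pics/scene0.png");cv2.imwrite("pics/s0b.png",cv2.resize(a[90:350,120:520],(800,520),interpolation=cv2.INTER_CUBIC))
E
```

```text
(no output)
```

View pics/wrist0.png

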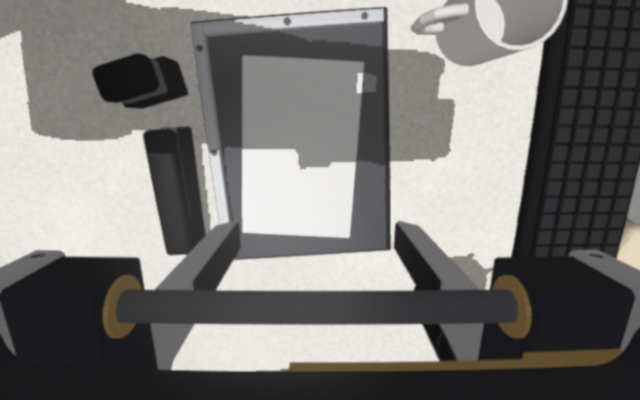

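View pics/s0b.png

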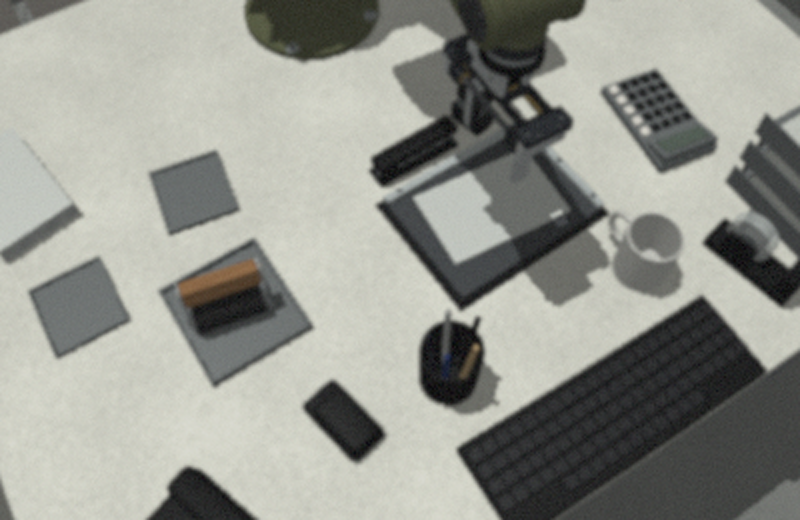

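The wrist view shows the panel corners near (243,55), (364,61), (350,238) and (242,232). The long stop is on the left (world -x) and the end stop is at the top (world +y). The roller sits in the largest tray, at crop (225,290), which is world (480,-385). Next I'll rectify this for a metric fit.

```bash
cat >> h.py <<'E'
def ortho(c,z,x0,x1,y0,y1,s=2.,a=None):  # col = x world, row = -y world
    w,h=int((x1-x0)*s),int((y1-y0)*s); v,u=np.mgrid[0:h,0:w]
    P=np.stack([x0+u/s,y1-v/s,np.full(u.shape,float(z))],-1); m=proj(c,P).reshape(h,w,2).astype(np.float32)
    return cv2.remap(c["color"] if a is None else a,m[...,0],m[...,1],cv2.INTER_LINEAR)
E
python3 - <<'E'
from h import *
c=pickle.load(open("wrist0.pkl","rb"))
C=cloud(c); ok=c["depth"]>0
# height noise on areas
for u,v in [(300,100),(300,200),(225,120),(375,200),(500,150)]:
    q=C[v-5:v+6,u-5:u+6].reshape(-1,3); print(u,v,q.mean(0).round(1),q[:,2].std().round(2))
o=ortho(c,30,420,660,-90,190,2); cv2.imwrite("pics/o.png",o)
H=C[...,2].astype(np.float32); h=ortho(c,30,420,660,-90,190,2,H)
hh=np.clip((h-15)*10,0,255).astype(np.uint8); hh=cv2.applyColorMap(hh,cv2.COLORMAP_JET)
cv2.imwrite("pics/oh.png",np.hstack([o,hh])[:560,:800])
w=np.hstack([o,hh]); cv2.imwrite("pics/oh.png",cv2.resize(w,(800,int(560*800/960))))
for y in (150,100,60,20,-20,-50):
    r=h[int((190-y)*2)]; print(y,[round(float(k)) for k in r[::8]])
E
```

```text
300 100 [531.2  87.8  30.2] 0.72
300 200 [529.9 -24.6  30.4] 0.61
225 120 [445.7  66.8  22. ] 0.76
375 200 [619.3 -26.8  22.3] 0.78
500 150 [7.764e+02 3.130e+01 4.000e-01] 0.79
150 [32, 31, 32, 28, 22, 22, 22, 22, 22, 23, 21, 21, 22, 20, 21, 22, 22, 23, 23, 22, 22, 22, 22, 22, 22, 22, 23, 23, 21, 21, 22, 22, 23, 23, 23, 23, 22, 22, 22, 22, 22, 22, 22, 22, 22, 23, 22, 22, 41, 23, 6, 1, 1, 0, 1, 0, 1, 1, 0, 0]
100 [-1, 32, 32, 32, 24, 75, 23, 22, 22, 22, 22, 22, 22, 30, 31, 30, 74, 30, 29, 30, 30, 30, 30, 30, 30, 30, 30, 29, 30, 31, 31, 30, 29, 31, 30, 31, 30, 30, 30, 30, 30, 30, 31, 30, 30, 22, 22, 22, 22, 22, 21, 6, 0, 1, 0, 0, -1, 1, 0, -1]
60 [0, 1, 32, 32, 32, 23, 23, 23, 21, 21, 22, 22, 30, 31, 31, 30, 31, 30, 30, 30, 30, 31, 30, 30, 30, 30, 30, 30, 30, 29, 30, 30, 30, 30, 31, 31, 31, 31, 31, 31, 31, 31, 30, 31, 25, 22, 22, 22, 23, 23, 22, 16, 5, 0, 1, 0, 0, 1, -1, 0]
20 [0, 1, 14, 32, 33, 32, 122, 23, 22, 22, 22, 46, 31, 30, 31, 31, 31, 30, 30, 31, 30, 31, 30, 30, 31, 31, 30, 30, 30, 30, 31, 31, 31, 30, 30, 31, 30, 31, 30, 31, 30, 29, 29, 32, 22, 23, 21, 23, 23, 22, 23, 23, 10, 4, 1, 2, 1, 294, 0, 1]
-20 [-1, 0, 0, 32, 32, 31, 24, 22, 23, 22, 23, 30, 31, 30, 29, 31, 30, 30, 31, 31, 31, 30, 30, 31, 31, 30, 30, 31, 30, 31, 30, 32, 30, 30, 30, 30, 31, 30, 30, 31, 29, 30, 30, 22, 22, 54, 22, 23, 23, 22, 22, 22, 23, 6, 1, 0, 1, 0, 2, 0]
-50 [0, 0, 0, 3, 32, 32, 68, 110, 198, 23, 28, 29, 31, 29, 30, 29, 30, 29, 119, 29, 30, 30, 30, 30, 30, 31, 31, 31, 30, 30, 31, 31, 31, 29, 31, 30, 30, 30, 31, 31, 30, 30, 46, 22, 22, 22, 22, 23, 23, 22, 23, 23, 22, 15, 5, 0, 0, 207, 92, 14]
```

View pics/oh.png

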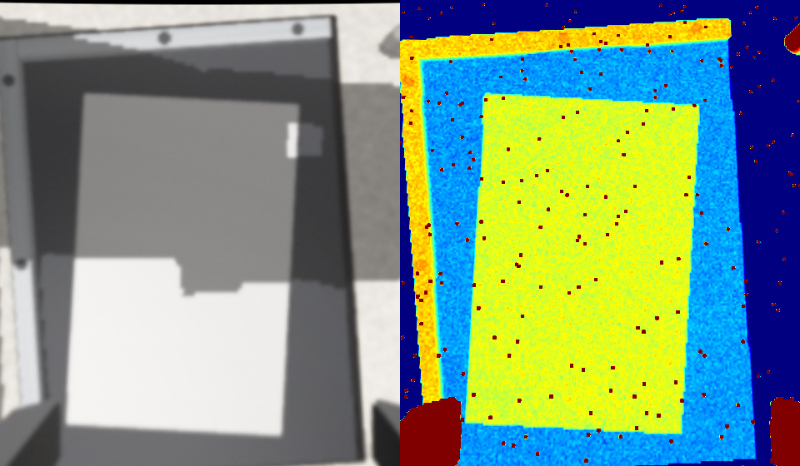

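```bash
cat >> h.py <<'E'
def hmap(c,z,b,s=2.):
    H=cloud(c)[...,2].astype(np.float32); return cv2.medianBlur(ortho(c,z,*b,s,H),5)
def w(px,b,s=2.): px=np.array(px,float).reshape(-1,2); return np.c_[b[0]+px[:,0]/s,b[3]-px[:,1]/s]
def big(m):
    n,l,st,_=cv2.connectedComponentsWithStats(m.astype(np.uint8)); return l==1+np.argmax(st[1:,4])
def rect(m,b):
    cs,_=cv2.findContours(m.astype(np.uint8),cv2.RETR_EXTERNAL,cv2.CHAIN_APPROX_NONE); k=max(cs,key=cv2.contourArea)
    p=w(cv2.boxPoints(cv2.minAreaRect(k)),b); return p
E
python3 - <<'E'
from h import *
c=pickle.load(open("wrist0.pkl","rb")); b=(420,660,-90,190)
h=hmap(c,30,b); m=(h>26)&(h<36)
n,l,st,ce=cv2.connectedComponentsWithStats(m.astype(np.uint8))
i=l[int((190-40)*2),int((540-420)*2)]; p=rect(l==i,b); print("panel",p.round(1).tolist(),p.mean(0).round(1))
e=[np.hypot(*(p[k]-p[(k+1)%4])).round(1) for k in range(4)]; print(e)
h=hmap(c,32,b); m=(h>27)&(h<37)
n,l,st,ce=cv2.connectedComponentsWithStats(m.astype(np.uint8)); j=l[int((190-60)*2),int((432-420)*2)+4]
rail=l==j
X=[];
for y in range(-30,150,3):
    r=np.where(rail[int((190-y)*2),:int((470-420)*2)])[0]
    if len(r): X.append((420+r.max()/2+.25,y))
Y=[]
for x in range(445,610,3):
    r=np.where(rail[:120,int((x-420)*2)])[0]
    if len(r): Y.append((x,190-r.max()/2-.25))
X,Y=np.array(X),np.array(Y)
def fit(A):
    q=cv2.fitLine(A.astype(np.float32),cv2.DIST_HUBER,0,.01,.01).ravel(); return q
a=fit(X); d=fit(Y); print("long",a.round(4),"end",d.round(4))
ty=np.arctan2(-a[0],a[1]) if a[1]>0 else np.arctan2(a[0],-a[1]); tx=np.arctan2(d[1],d[0]); print("yaw",ty,tx)
t=(ty+tx)/2; R=np.array([[np.cos(t),-np.sin(t)],[np.sin(t),np.cos(t)]])
xi=(np.median(X@R[:,0])); yi=np.median(Y@R[:,1]); home=R@[xi+65,yi-100]; print("home",home,"t",t)
pc=p.mean(0); loc=(p-home)@R; print("panel in home",(R.T@(pc-home)).round(1),loc.round(1).tolist())
np.savez("jig.npz",home=home,t=t)
# roller from scene+side
for n in ("scene","side"):
    c=pickle.load(open(n+"0.pkl","rb")); C=cloud(c); k=(c["depth"]>0)&(abs(C[...,0]-480)<110)&(abs(C[...,1]+385)<110)&(C[...,2]>62)&(C[...,2]<110)
    q=C[k]; print(n,len(q),q.mean(0).round(1),cv2.fitLine(q[:,:2].astype(np.float32),cv2.DIST_L2,0,.01,.01).ravel().round(3), np.percentile(q,[2,98],axis=0).round(1).tolist())
    k2=(c["depth"]>0)&(abs(C[...,0]-480)<120)&(abs(C[...,1]+385)<120)&(C[...,2]>7)&(C[...,2]<20)
    print(cv2.minAreaRect(C[k2][:,:2].astype(np.float32)))
E
```

```text
panel [[457.5, -64.3], [468.9, 134.9], [601.1, 127.3], [589.7, -71.9]] [529.3  31.5]
[np.float64(199.6), np.float64(132.5), np.float64(199.6), np.float64(132.5)]
long [ 6.240e-02 -9.980e-01  4.392e+02  5.370e+01] end [9.9780e-01 6.6800e-02 5.4370e+02 1.6085e+02]
yaw 0.062487084 0.066888265
home [504.01715944  57.97872697] t 0.06468768
panel in home [ 23.5 -28.1] [[-54.4, -119.0], [-30.1, 79.0], [101.4, 62.9], [77.1, -135.2]]
scene 589 [ 481.5 -381.4   87.7] [ 1.61000e-01  9.87000e-01  4.81457e+02 -3.81448e+02] [[459.9, -436.6, 68.6], [497.9, -325.8, 97.8]]
((483.7118225097656, -376.2270202636719), (173.00347900390625, 162.13528442382812), 2.5644187927246094)
side 547 [ 465.1 -386.7   89.7] [ 1.22000e-01  9.93000e-01  4.65053e+02 -3.86694e+02] [[450.8, -437.9, 65.7], [482.8, -324.5, 100.2]]
((482.83087158203125, -396.4456787109375), (182.1318359375, 207.7178955078125), 3.7857487201690674)
```

>>> drive_tool([
  {"offset": [0,0,0],"spin": -3.7,"jaw": 94},
  {"offset": [-22.8,-5.5,20],"spin": 0,"jaw": 94},
  {"offset": [-22.8,-5.5,30],"spin": 0,"jaw": 94},
  {"offset": [-22.8,-5.5,30],"spin": 0,"jaw": 94},
  {"offset": [-22.8,-5.5,30],"spin": 0,"jaw": 94},
  {"offset": [0,0,30],"spin": 0,"jaw": 94},
  {"offset": [0,0,20],"spin": 0,"jaw": 94},
  {"offset": [0,0,10],"spin": 0,"jaw": 94},
  {"offset": [0,0,9],"spin": 0,"jaw": 94},
  {"offset": [0,0,0],"spin": 0,"jaw": 94},
  {"offset": [0,0,0],"spin": 0,"jaw": 94},
])

```text
clock: 3.5
eef_pos: [534.3, -92.4, 124.4]
eef_rot: [3.141, 0.0, 1.636]
wrist_force: [-0.8, 0.6, 0.6]
finger_gap: 93.9
```

>>> drive_tool([
  {"offset": [4,0,1.5],"spin": 0,"jaw": 94},
  {"offset": [4,0,0],"spin": 0,"jaw": 94},
  {"offset": [4,0,0],"spin": 0,"jaw": 94},
  {"offset": [4,0,0],"spin": 0,"jaw": 94},
  {"offset": [4,0,0],"spin": 0,"jaw": 94},
  {"offset": [4,0,0],"spin": 0,"jaw": 94},
  {"offset": [4,0,0],"spin": 0,"jaw": 94},
  {"offset": [4,0,0],"spin": 0,"jaw": 94},
  {"offset": [4,0,0],"spin": 0,"jaw": 94},
  {"offset": [3,0,0],"spin": 0,"jaw": 94},
  {"offset": [0,0,0],"spin": 0,"jaw": 94},
])

```text
clock: 4.6
eef_pos: [531.2, -53.0, 122.0]
eef_rot: [-3.141, -0.0, 1.636]
wrist_force: [0.4, 0.6, 1.0]
finger_gap: 94.2
```

>>> drive_tool([
  {"offset": [1.5,0,0],"spin": 0,"jaw": 94},
  {"offset": [1.5,0,0],"spin": 0,"jaw": 94},
  {"offset": [1,0,0],"spin": 0,"jaw": 94},
  {"offset": [0,0,0],"spin": 0,"jaw": 94},
])

```text
clock: 5.0
eef_pos: [531.4, -49.8, 122.2]
eef_rot: [3.141, 0.001, 1.635]
wrist_force: [3.1, -4.0, -1.1]
finger_gap: 93.8
```

```bash
cat > look.py <<'E'
from h import *
import sys
J=np.load("jig.npz"); home,t=J["home"],float(J["t"]); R=np.array([[np.cos(t),-np.sin(t)],[np.sin(t),np.cos(t)]])
def look(n):
    c=cam(n); b=(400,680,-130,200); h=hmap(c,30,b)
    v,u=np.mgrid[0:h.shape[0],0:h.shape[1]]; P=np.stack([b[0]+u/2,b[3]-v/2],-1); L=(P-home)@R
    m=(h>27.5)&(h<33)&(L[...,0]>-64.5)&(L[...,1]<99.5)&(L[...,0]<122); m=big(m)
    p=rect(m,b); l=(p-home)@R; print(n,"panel corners in home",l.round(1).tolist()); return c,h
if __name__=="__main__":
    for n in sys.argv[1:]: look(n)
    s=manip.read_state(); print(s["clock"],s["eef_pos"].round(1),s["wrist_force"].round(1),((s["eef_pos"][:2]-home)@R).round(1))
E
python3 look.py wrist scene
```

```text
wrist panel corners in home [[-52.5, 18.6], [79.8, 18.4], [79.6, -119.7], [-52.8, -119.4]]
scene panel corners in home [[-46.1, 100.9], [84.5, 99.3], [81.9, -119.4], [-48.7, -117.8]]
5.1 [531.4 -49.8 122.2] [ 3.6 -3.7 -0.7] [  20.3 -109.3]
```

>>> drive_tool([
  {"offset": [1,0,0],"spin": 0,"jaw": 94},
  {"offset": [0,0,0],"spin": 0,"jaw": 94},
  {"offset": [-5,0,0],"spin": 0,"jaw": 94},
  {"offset": [-4,0,-5],"spin": 0,"jaw": 94},
  {"offset": [0,0,-20],"spin": 0,"jaw": 94},
  {"offset": [0,0,-15],"spin": 8.5,"jaw": 94},
  {"offset": [0,0,0],"spin": 8.5,"jaw": 94},
  {"offset": [0,0,0],"spin": 8.5,"jaw": 94},
  {"offset": [0,0,0],"spin": 8.5,"jaw": 94},
  {"offset": [0,0,0],"spin": 8.5,"jaw": 94},
  {"offset": [0,0,0],"spin": 8.5,"jaw": 94},
  {"offset": [0,0,0],"spin": 8.5,"jaw": 94},
  {"offset": [0,0,0],"spin": 8.5,"jaw": 94},
  {"offset": [0,0,0],"spin": 8.5,"jaw": 94},
  {"offset": [0,0,0],"spin": 8.5,"jaw": 94},
  {"offset": [0,0,0],"spin": 5,"jaw": 94},
  {"offset": [20,-25,0],"spin": 0,"jaw": 94},
  {"offset": [25,-30,0],"spin": 0,"jaw": 94},
  {"offset": [25,-30,0],"spin": 0,"jaw": 94},
  {"offset": [12,-30,0],"spin": 0,"jaw": 94},
])

```text
clock: 7.1
eef_pos: [607.2, 63.7, 162.4]
eef_rot: [-3.141, -0.0, 0.064]
wrist_force: [-0.7, -0.1, -0.5]
finger_gap: 94.1
```

```bash
python3 look.py wrist scene
```

```text
wrist panel corners in home [[-31.6, 99.4], [13.1, 99.9], [15.4, -99.3], [-29.3, -99.8]]
scene panel corners in home [[-46.8, 99.8], [86.9, 98.7], [85.2, -102.3], [-48.4, -101.1]]
7.2 [606.7  65.6 162.1] [-1.   0.  -1.3] [102.9   1. ]
```

>>> drive_tool([
  {"offset": [0,0,15],"spin": 0,"jaw": 94},
  {"offset": [0,0,15],"spin": 0,"jaw": 94},
  {"offset": [0,0,10],"spin": 0,"jaw": 94},
  {"offset": [-4,0,0],"spin": 0,"jaw": 94},
  {"offset": [-4,0,0],"spin": 0,"jaw": 94},
  {"offset": [-4,0,0],"spin": 0,"jaw": 94},
  {"offset": [-4,0,0],"spin": 0,"jaw": 94},
  {"offset": [-4,0,0],"spin": 0,"jaw": 94},
  {"offset": [-4,0,0],"spin": 0,"jaw": 94},
  {"offset": [-2,0,0],"spin": 0,"jaw": 94},
  {"offset": [0,0,0],"spin": 0,"jaw": 94},
])

```text
clock: 8.3
eef_pos: [580.0, 60.9, 122.3]
eef_rot: [-3.142, -0.0, 0.065]
wrist_force: [2.0, -0.4, 0.1]
finger_gap: 94.3
```

>>> drive_tool([
  {"offset": [-1.5,0,0],"spin": 0,"jaw": 94},
  {"offset": [-1.5,0,0],"spin": 0,"jaw": 94},
  {"offset": [0,0,0],"spin": 0,"jaw": 94},
])

```text
clock: 8.6
eef_pos: [577.5, 60.9, 122.4]
eef_rot: [-3.141, -0.002, 0.065]
wrist_force: [5.0, 2.3, -0.4]
finger_gap: 93.8
```

>>> drive_tool([
  {"offset": [-1,0,0],"spin": 0,"jaw": 94},
  {"offset": [0,0,0],"spin": 0,"jaw": 94},
  {"offset": [4,0,0],"spin": 0,"jaw": 94},
  {"offset": [8,0,-10],"spin": 0,"jaw": 94},
  {"offset": [0,0,-30],"spin": 0,"jaw": 94},
  {"offset": [0,0,-40],"spin": 0,"jaw": 94},
  {"offset": [0,0,-40],"spin": 0,"jaw": 94},
  {"offset": [0,0,0],"spin": 0,"jaw": 94},
])

```text
clock: 9.4
eef_pos: [589.6, 61.4, 248.4]
eef_rot: [3.141, -0.008, 0.065]
wrist_force: [-0.4, -0.3, -0.0]
finger_gap: 93.9
```

```bash
cat > gap.py <<'E'
from look import *
c=cam("wrist"); C=cloud(c); P=(C[...,:2]-home)@R; z=C[...,2]; ok=(c["depth"]>0)
m=ok&(z>20)&(z<26.5)&(P[...,0]>-64)&(P[...,1]<99)&(P[...,0]<60)&(P[...,1]>-95); print("plate-level px inside panel",m.sum(), P[m].round(0).tolist()[:12])
for n in ("wrist","scene"): look(n)
o=ortho(c,30,400,640,-70,190,3); cv2.imwrite("pics/g.png",cv2.resize(o,(720,780))[:600])
E
python3 gap.py; python3 look.py
```

```text
plate-level px inside panel 0 []
wrist panel corners in home [[-22.9, 99.5], [65.5, 99.5], [65.4, -100.2], [-23.0, -100.2]]
scene panel corners in home [[-64.7, 99.4], [68.9, 99.5], [69.1, -112.2], [-64.5, -112.3]]
9.55 [588.   61.4 241.7] [ 0.3 -0.6  0.2] [84. -2.]
```

View pics/g.png

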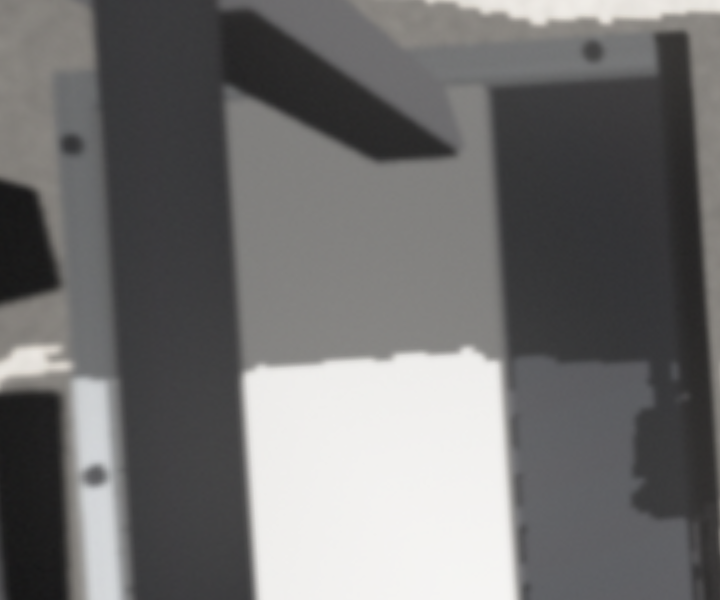

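>>> drive_tool([
  {"offset": [-20,30,0],"spin": 0,"jaw": 0},
  {"offset": [-22,33,0],"spin": 0,"jaw": 0},
  {"offset": [-22,33,0],"spin": 0,"jaw": 0},
  {"offset": [-20,29,20],"spin": 0,"jaw": 0},
  {"offset": [0,0,35],"spin": 0,"jaw": 0},
  {"offset": [0,0,35],"spin": 0,"jaw": 0},
  {"offset": [0,0,20],"spin": 0,"jaw": 0},
  {"offset": [0,0,9],"spin": 0,"jaw": 0},
  {"offset": [0,0,0],"spin": 0,"jaw": 0},
  {"offset": [0,0,0],"spin": 0,"jaw": 0},
])

```text
clock: 10.55
eef_pos: [512.6, -68.8, 123.7]
eef_rot: [3.141, -0.0, 0.065]
wrist_force: [0.2, -0.6, -0.1]
finger_gap: 17.6
```

```bash
python3 look.py
```

```text
10.55 [512.6 -68.8 123.7] [ 0.2 -0.6 -0.1] [   0.4 -127. ]
```

>>> drive_tool([
  {"offset": [0,0,0.5],"spin": 0,"jaw": 0},
  {"offset": [0,0,0],"spin": 0,"jaw": 0},
  {"offset": [0,0,0],"spin": 0,"jaw": 0},
  {"offset": [0,-5,0],"spin": 0,"jaw": 0},
  {"offset": [0,-4,0],"spin": 0,"jaw": 0},
  {"offset": [0,-3,0],"spin": 0,"jaw": 0},
  {"offset": [0,-1.5,0],"spin": 0,"jaw": 0},
  {"offset": [0,0,0],"spin": 0,"jaw": 0},
])

```text
clock: 11.35
eef_pos: [511.5, -55.0, 122.6]
eef_rot: [3.142, 0.0, 0.065]
wrist_force: [-1.3, 0.1, -0.5]
finger_gap: 0.6
```

>>> drive_tool([
  {"offset": [0,-1,0],"spin": 0,"jaw": 0},
  {"offset": [0,0,0],"spin": 0,"jaw": 0},
])

```text
clock: 11.55
eef_pos: [511.4, -54.3, 122.6]
eef_rot: [-3.142, -0.0, 0.065]
wrist_force: [0.6, -0.5, 0.6]
finger_gap: 0.3
```

>>> drive_tool([
  {"offset": [0,-1.5,0],"spin": 0,"jaw": 0},
  {"offset": [0,0,0],"spin": 0,"jaw": 0},
])

```text
clock: 11.75
eef_pos: [511.3, -52.7, 122.6]
eef_rot: [-3.142, 0.0, 0.065]
wrist_force: [0.0, -0.4, -0.4]
finger_gap: 0.5
```

>>> drive_tool([
  {"offset": [0,-1.5,0],"spin": 0,"jaw": 0},
  {"offset": [0,0,0],"spin": 0,"jaw": 0},
])

```text
clock: 11.95
eef_pos: [511.2, -51.2, 122.6]
eef_rot: [-3.142, 0.0, 0.065]
wrist_force: [0.7, -0.4, -0.4]
finger_gap: 0.3
```

>>> drive_tool([
  {"offset": [0,-1.2,0],"spin": 0,"jaw": 0},
  {"offset": [0,0,0],"spin": 0,"jaw": 0},
])

```text
clock: 12.15
eef_pos: [511.1, -50.0, 122.6]
eef_rot: [-3.142, 0.0, 0.065]
wrist_force: [-0.0, 0.9, -0.6]
finger_gap: 0.1
```

>>> drive_tool([
  {"offset": [0,-1.2,0],"spin": 0,"jaw": 0},
  {"offset": [0,0,0],"spin": 0,"jaw": 0},
])

```text
clock: 12.35
eef_pos: [511.1, -48.8, 122.6]
eef_rot: [-3.142, 0.0, 0.065]
wrist_force: [0.1, -0.1, 0.8]
finger_gap: 0.6
```

>>> drive_tool([
  {"offset": [0,-1.2,0],"spin": 0,"jaw": 0},
  {"offset": [0,0,0],"spin": 0,"jaw": 0},
])

```text
clock: 12.55
eef_pos: [511.0, -47.7, 122.7]
eef_rot: [3.141, -0.0, 0.065]
wrist_force: [0.1, -0.3, 0.3]
finger_gap: 0.3
```

```bash
python3 - <<'E'
from look import *
c=cam("side"); C=cloud(c); P=np.dstack([(C[...,:2]-home)@R,C[...,2]])
q=P[(c["depth"]>0)&(abs(P[...,0])<20)&(P[...,1]<-60)&(P[...,1]>-150)&(P[...,2]>20)&(P[...,2]<75)]
for a in range(22,75,4):
    k=q[(q[:,2]>=a)&(q[:,2]<a+4)]; print(a,len(k),np.percentile(k,[2,98],axis=0)[:,:2].round(1).tolist() if len(k)>3 else "")
u=proj(c,[511,-49,30])[0].astype(int); x,y=u; print(u)
cv2.imwrite("pics/f.png",cv2.resize(c["color"][y-50:y+40,x-70:x+70],(840*800//840,514),interpolation=cv2.INTER_CUBIC))
E
```

```text
22 75 [[-19.2, -147.3], [19.7, -96.9]]
26 33 [[-18.7, -132.1], [10.1, -60.7]]
30 36 [[-19.1, -111.4], [3.7, -61.0]]
34 7 [[-9.6, -117.1], [7.4, -94.4]]
38 13 [[-13.4, -119.3], [6.9, -95.3]]
42 4 [[-11.0, -117.0], [-9.8, -104.9]]
46 13 [[-14.0, -118.5], [8.3, -95.9]]
50 10 [[-14.6, -117.0], [7.9, -101.3]]
54 10 [[-12.8, -117.3], [3.2, -93.1]]
58 14 [[-14.0, -117.6], [6.1, -93.6]]
62 12 [[-13.2, -117.5], [4.7, -93.6]]
66 11 [[-11.5, -118.8], [8.4, -93.2]]
70 13 [[-14.0, -118.3], [6.6, -94.6]]
74 3 
[301 199]
```

View pics/f.png

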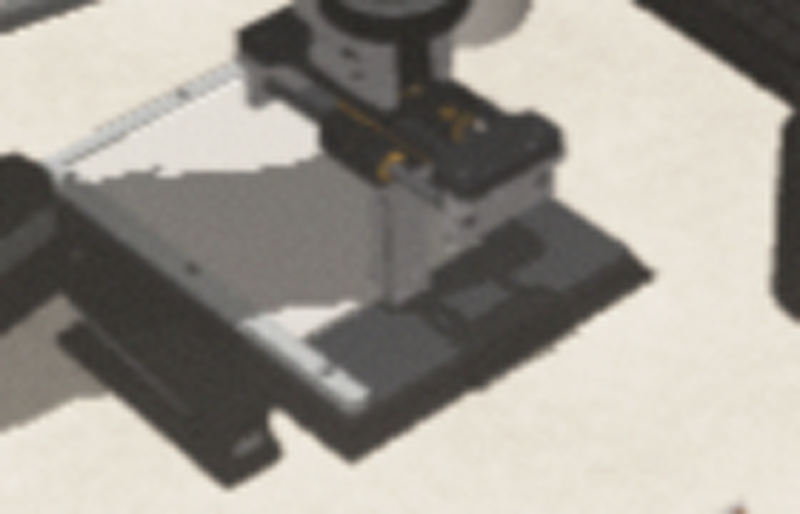

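>>> drive_tool([
  {"offset": [0,-1.2,0],"spin": 0,"jaw": 0},
  {"offset": [0,0,0],"spin": 0,"jaw": 0},
])

```text
clock: 12.8
eef_pos: [511.0, -46.9, 122.8]
eef_rot: [3.141, -0.0, 0.065]
wrist_force: [-0.6, -5.2, 1.5]
finger_gap: 0.7
```

>>> drive_tool([
  {"offset": [0,-1.0,0],"spin": 0,"jaw": 0},
  {"offset": [0,0,0],"spin": 0,"jaw": 0},
])

```text
clock: 13.0
eef_pos: [511.1, -46.3, 123.0]
eef_rot: [3.14, -0.001, 0.065]
wrist_force: [-1.4, -9.2, 2.5]
finger_gap: 0.1
```

>>> drive_tool([
  {"offset": [0,4,0],"spin": 0,"jaw": 0},
  {"offset": [0,6,-10],"spin": 0,"jaw": 40},
  {"offset": [-6.4,20,-20],"spin": 0,"jaw": 94},
  {"offset": [-6.4,34,-20],"spin": 0,"jaw": 94},
  {"offset": [-6.4,36,-20],"spin": 0,"jaw": 94},
  {"offset": [-6.4,36,-20],"spin": 0,"jaw": 94},
  {"offset": [-6.4,36,-20],"spin": 0,"jaw": 94},
  {"offset": [-6.4,36,-20],"spin": 0,"jaw": 94},
  {"offset": [-6.4,36,-20],"spin": 0,"jaw": 94},
  {"offset": [-6.4,36,-20],"spin": 0,"jaw": 94},
  {"offset": [-6.4,36,-7],"spin": 0,"jaw": 94},
  {"offset": [-6.4,36,0],"spin": 0,"jaw": 94},
  {"offset": [-6,32,0],"spin": 0,"jaw": 94},
])

```text
clock: 14.3
eef_pos: [465.1, -435.0, 300.7]
eef_rot: [3.141, -0.001, 0.064]
wrist_force: [-0.7, -0.2, 0.1]
finger_gap: 92.0
```

>>> drive_tool([
  {"offset": [0,0,0],"spin": -8.2,"jaw": 94},
  {"offset": [0,0,0],"spin": -8.5,"jaw": 94},
  {"offset": [0,0,0],"spin": -8.5,"jaw": 94},
  {"offset": [0,0,0],"spin": -8.5,"jaw": 94},
  {"offset": [0,0,0],"spin": -8.5,"jaw": 94},
  {"offset": [0,0,0],"spin": -8.5,"jaw": 94},
  {"offset": [0,0,0],"spin": -8.5,"jaw": 94},
  {"offset": [0,0,0],"spin": -8.5,"jaw": 94},
  {"offset": [0,0,0],"spin": -8.5,"jaw": 94},
  {"offset": [0,0,0],"spin": -2,"jaw": 94},
  {"offset": [0,0,0],"spin": 0,"jaw": 94},
])

```text
clock: 15.4
eef_pos: [465.6, -433.3, 300.3]
eef_rot: [3.141, -0.0, 1.43]
wrist_force: [0.4, 0.8, -0.6]
finger_gap: 93.8
```

```bash
python3 - <<'E'
from h import *
s=manip.read_state(); print(s["clock"],s["eef_pos"].round(1),s["eef_rot"].round(3))
c=cam("wrist"); pickle.dump(c,open("wr1.pkl","wb")); C=cloud(c); ok=c["depth"]>0
b=(370,590,-490,-280)
o=ortho(c,85,*b,2); h=hmap(c,85,b); hh=cv2.applyColorMap(np.clip(h*2.4,0,255).astype(np.uint8),cv2.COLORMAP_JET)
v=np.hstack([o,hh]); cv2.imwrite("pics/r.png",cv2.resize(v,(800,int(v.shape[0]*800/v.shape[1]))))
for lo,hi in ((80,100),(8,20)):
    k=ok&(abs(C[...,0]-475)<120)&(abs(C[...,1]+385)<120)&(C[...,2]>lo)&(C[...,2]<hi); q=C[k]
    r=cv2.minAreaRect(q[:,:2].astype(np.float32)); print(lo,len(q),r,cv2.fitLine(q[:,:2].astype(np.float32),cv2.DIST_L2,0,.01,.01).ravel().round(4),q.mean(0).round(1))
E
```

```text
15.4 [ 465.6 -433.3  300.3] [ 3.141 -0.     1.43 ]
80 3674 ((471.09564208984375, -379.7908935546875), (115.90623474121094, 28.412221908569336), 80.75933074951172) [ 1.615000e-01  9.869000e-01  4.716886e+02 -3.779078e+02] [ 471.7 -377.9   95.6]
8 3136 ((478.623779296875, -376.10498046875), (171.47984313964844, 160.66683959960938), 3.1405367851257324) [ 9.802000e-01  1.979000e-01  4.704725e+02 -3.691062e+02] [ 470.5 -369.1   13. ]
```

View pics/r.png

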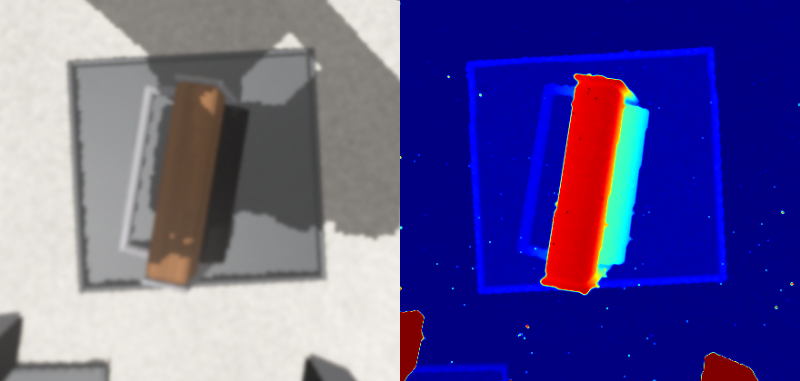

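>>> drive_tool([
  {"offset": [0,0,0],"spin": 1.2,"jaw": 94},
  {"offset": [18,3.2,10],"spin": 0,"jaw": 94},
  {"offset": [18,3.2,25],"spin": 0,"jaw": 94},
  {"offset": [17.7,3.3,25],"spin": 0,"jaw": 94},
  {"offset": [0,0,30],"spin": 0,"jaw": 94},
  {"offset": [0,0,25],"spin": 0,"jaw": 94},
  {"offset": [0,0,15],"spin": 0,"jaw": 94},
  {"offset": [0,0,10],"spin": 0,"jaw": 94},
  {"offset": [0,0,0],"spin": 0,"jaw": 94},
  {"offset": [0,0,0],"spin": 0,"jaw": 94},
], force=50)

```text
clock: 16.45
eef_pos: [484.3, -382.2, 160.6]
eef_rot: [3.141, 0.001, 1.408]
wrist_force: [-0.1, 0.6, 1.3]
finger_gap: 94.0
```

>>> drive_tool([
  {"offset": [0,0,0],"spin": 0,"jaw": 50},
  {"offset": [0,0,0],"spin": 0,"jaw": 40},
  {"offset": [0,0,0],"spin": 0,"jaw": 34},
  {"offset": [0,0,0],"spin": 0,"jaw": 30},
  {"offset": [0,0,0],"spin": 0,"jaw": 26},
  {"offset": [0,0,0],"spin": 0,"jaw": 22},
  {"offset": [0,0,0],"spin": 0,"jaw": 15},
  {"offset": [0,0,0],"spin": 0,"jaw": 10},
  {"offset": [0,0,0],"spin": 0,"jaw": 10},
  {"offset": [0,0,0],"spin": 0,"jaw": 10},
  {"offset": [0,0,0],"spin": 0,"jaw": 10},
])

```text
clock: 17.55
eef_pos: [484.0, -381.9, 159.8]
eef_rot: [3.141, 0.0, 1.408]
wrist_force: [-0.8, 0.1, 1.7]
finger_gap: 23.8
```

>>> drive_tool([
  {"offset": [0,0,-5],"spin": 0,"jaw": 10},
  {"offset": [0,0,-15],"spin": 0,"jaw": 10},
  {"offset": [0,0,-25],"spin": 0,"jaw": 10},
  {"offset": [0,0,-25],"spin": 0,"jaw": 10},
  {"offset": [0,0,-15],"spin": 0,"jaw": 10},
  {"offset": [0,0,-5],"spin": 0,"jaw": 10},
  {"offset": [0,0,0],"spin": 0,"jaw": 10},
  {"offset": [0,0,0],"spin": 0,"jaw": 10},
  {"offset": [0,0,0],"spin": 0,"jaw": 10},
])

```text
clock: 18.45
eef_pos: [483.8, -381.6, 248.4]
eef_rot: [-3.14, -0.001, 1.408]
wrist_force: [-1.0, 0.3, -6.6]
finger_gap: 23.5
```

```bash
python3 - <<'E'
from h import *
F=[]
for n in ("side","side","scene"):
    c=cam(n); s=manip.read_state(); F.append(s["wrist_force"]); F.append(s["moment"])
    if n=="scene" or len(F)==2:
        x,y=proj(c,[484,-382,190])[0].astype(int); cv2.imwrite(f"pics/l_{n}.png",c["color"][max(0,y-40):y+85,max(0,x-80):x+80])
print(np.array(F).round(2),s["clock"])
a=[cv2.resize(cv2.imread(f"pics/l_{n}.png"),(400,312),interpolation=cv2.INTER_CUBIC) for n in ("side","scene")]
cv2.imwrite("pics/l.png",np.hstack(a))
E
```

```text
[[-0.1  -0.2  -6.4 ]
 [-0.01  0.   -0.04]
 [-1.15 -0.58 -6.38]
 [-0.05 -0.03  0.03]
 [ 0.19 -0.52 -6.4 ]
 [-0.04 -0.04  0.01]] 18.6
```

View pics/l.png

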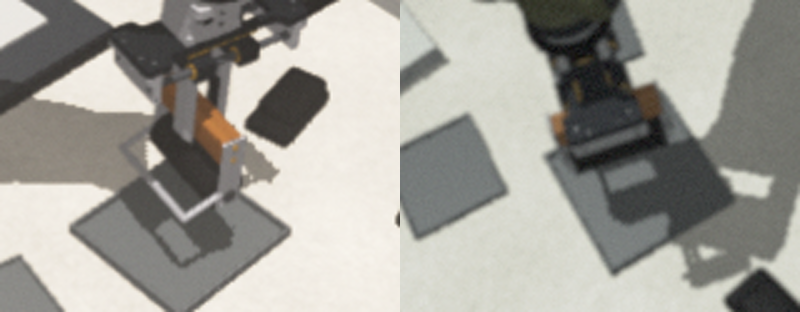

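>>> drive_tool([
  {"offset": [15,-2,0],"spin": 0,"jaw": 10},
  {"offset": [25,-3.4,0],"spin": 0,"jaw": 10},
  {"offset": [35,-4.8,0],"spin": 0,"jaw": 10},
  {"offset": [35,-4.8,0],"spin": 0,"jaw": 10},
  {"offset": [35,-4.8,0],"spin": 0,"jaw": 10},
  {"offset": [35,-4.8,0],"spin": 0,"jaw": 10},
  {"offset": [35,-4.8,0],"spin": 0,"jaw": 10},
  {"offset": [35,-4.8,0],"spin": 0,"jaw": 10},
  {"offset": [35,-4.8,0],"spin": 0,"jaw": 10},
  {"offset": [35,-4.8,0],"spin": 0,"jaw": 10},
  {"offset": [35,-4.8,0],"spin": 0,"jaw": 10},
  {"offset": [35,-4.8,0],"spin": 0,"jaw": 10},
  {"offset": [35,-4.8,0],"spin": 0,"jaw": 10},
  {"offset": [35,-4.8,0],"spin": 0,"jaw": 10},
  {"offset": [30,-4.1,0],"spin": 0,"jaw": 10},
  {"offset": [20,-2.7,0],"spin": 0,"jaw": 10},
  {"offset": [13.6,-1.7,0],"spin": 0,"jaw": 10},
])

```text
clock: 20.3
eef_pos: [497.4, 148.2, 249.6]
eef_rot: [-3.142, -0.0, 1.41]
wrist_force: [-0.3, 0.5, -6.3]
finger_gap: 23.3
```

>>> drive_tool([
  {"offset": [0,0,0],"spin": 7.7,"jaw": 10},
  {"offset": [0,0,0],"spin": 7.7,"jaw": 10},
  {"offset": [0,0,0],"spin": 7.7,"jaw": 10},
  {"offset": [0,0,0],"spin": 7.7,"jaw": 10},
  {"offset": [0,0,0],"spin": 7.7,"jaw": 10},
  {"offset": [0,0,0],"spin": 7.7,"jaw": 10},
  {"offset": [0,0,0],"spin": 7.7,"jaw": 10},
  {"offset": [0,0,0],"spin": 7.7,"jaw": 10},
  {"offset": [0,0,0],"spin": 7.7,"jaw": 10},
  {"offset": [0,0,0],"spin": 7.7,"jaw": 10},
  {"offset": [0,0,0],"spin": 0,"jaw": 10},
  {"offset": [0,0,0],"spin": 0,"jaw": 10},
])

```text
clock: 21.5
eef_pos: [497.9, 146.4, 249.6]
eef_rot: [3.142, 0.0, 0.068]
wrist_force: [0.0, 0.1, -6.9]
finger_gap: 23.6
```

```bash
python3 - <<'E'
from look import *
for n in ("wrist","side","scene"):
    c=cam(n); C=cloud(c); P=(C[...,:2]-home)@R; z=C[...,2]; ok=(c["depth"]>0)
    # bar/cheek points while held
    s=manip.read_state(); T=(s["eef_pos"][:2]-home)@R
    k=ok&(abs(P[...,0]-T[0])<85)&(abs(P[...,1]-T[1])<20)&(z>155)&(z<184); q=P[k]
    if len(q)>20: print(n,len(q),"bar x range",np.percentile(q[:,0],[1,50,99]).round(1),"y",np.percentile(q[:,1],[1,99]).round(1))
    if n=="scene": pickle.dump(c,open("sc2.pkl","wb"))
print(s["clock"],s["eef_pos"].round(1),s["eef_rot"].round(4),T.round(1),t,s["wrist_force"].round(1))
E
```

```text
wrist 786 bar x range [-55.7   8.6  56.5] y [ 68.9 108.4]
side 226 bar x range [-59.6 -19.5  56.7] y [ 68.9 101.6]
scene 135 bar x range [ 7.5 41.6 60.9] y [ 70.6 102.8]
21.65 [498.  146.4 249.6] [3.1416 0.     0.067 ] [-0.3 88.6] 0.06468767672777176 [-1.5 -1.  -6.4]
```

>>> drive_tool([
  {"offset": [0.3,0,15],"spin": 0.1,"jaw": 10},
  {"offset": [0,0,20],"spin": 0,"jaw": 10},
  {"offset": [0,0,15],"spin": 0,"jaw": 10},
  {"offset": [0,0,8],"spin": 0,"jaw": 10},
  {"offset": [0,0,3],"spin": 0,"jaw": 10},
  {"offset": [0,0,0],"spin": 0,"jaw": 10},
  {"offset": [0,0,0],"spin": 0,"jaw": 10},
])

```text
clock: 22.35
eef_pos: [498.7, 146.5, 189.4]
eef_rot: [-3.141, -0.001, 0.063]
wrist_force: [0.5, -0.1, -6.6]
finger_gap: 23.4
```

>>> drive_tool([
  {"offset": [0,0,1],"spin": 0,"jaw": 10},
  {"offset": [0,0,1],"spin": 0,"jaw": 10},
  {"offset": [0,0,1],"spin": 0,"jaw": 10},
  {"offset": [0,0,0],"spin": 0,"jaw": 10},
  {"offset": [0,0,0],"spin": 0,"jaw": 10},
])

```text
clock: 22.85
eef_pos: [498.4, 146.5, 185.8]
eef_rot: [-3.142, -0.0, 0.063]
wrist_force: [0.4, -0.7, -4.8]
finger_gap: 23.7
```

>>> drive_tool([
  {"offset": [0,0,1.5],"spin": 0,"jaw": 10},
  {"offset": [0,0,1.5],"spin": 0,"jaw": 10},
  {"offset": [0,0,0],"spin": 0,"jaw": 10},
  {"offset": [0,0,0],"spin": 0,"jaw": 10},
])

```text
clock: 23.25
eef_pos: [498.5, 146.5, 183.0]
eef_rot: [-3.141, -0.001, 0.063]
wrist_force: [-2.3, -0.4, 3.6]
finger_gap: 23.4
```

```bash
python3 look.py side
```

```text
side panel corners in home [[-64.4, 99.5], [78.6, 99.2], [78.2, -57.7], [-64.8, -57.4]]
23.3 [498.5 146.5 183. ] [-3.2 -0.5  3.5] [ 0.2 88.7]
```

>>> drive_tool([
  {"offset": [-0.5,-0.6,0],"spin": 0,"jaw": 10},
  {"offset": [-0.5,-0.6,0],"spin": 0,"jaw": 10},
  {"offset": [0,0,0],"spin": 0,"jaw": 10},
  {"offset": [0,0,0],"spin": 0,"jaw": 10},
])

```text
clock: 23.7
eef_pos: [497.8, 147.7, 183.0]
eef_rot: [-3.141, -0.002, 0.063]
wrist_force: [4.7, 1.2, 2.4]
finger_gap: 24.0
```

>>> drive_tool([
  {"offset": [0.4,1.5,0.2],"spin": 0,"jaw": 10},
  {"offset": [0,2.5,0],"spin": 0,"jaw": 10},
  {"offset": [0,3,0],"spin": 0,"jaw": 10},
  {"offset": [0,3,0],"spin": 0,"jaw": 10},
  {"offset": [0,3,0],"spin": 0,"jaw": 10},
  {"offset": [0,3,0],"spin": 0,"jaw": 10},
  {"offset": [0,3,0],"spin": 0,"jaw": 10},
  {"offset": [0,3,0],"spin": 0,"jaw": 10},
])

```text
clock: 24.5
eef_pos: [499.2, 125.4, 182.6]
eef_rot: [-3.142, -0.0, 0.063]
wrist_force: [5.5, 0.4, 4.2]
finger_gap: 23.4
```

```bash
python3 look.py; python3 -c "
from cell import manip
print(manip.read_state()['wrist_force'])"
```

```text
24.5 [499.2 125.4 182.6] [5.5 0.4 4.2] [-0.4 67.6]
[5.50206815 0.39069747 4.2418395 ]
```

>>> drive_tool([
  {"offset": [0.3,3,0],"spin": -0.1,"jaw": 10},
  {"offset": [0.3,3,0],"spin": 0,"jaw": 10},
  {"offset": [0,3,0],"spin": 0,"jaw": 10},
  {"offset": [0,3,0],"spin": 0,"jaw": 10},
  {"offset": [0,3,0],"spin": 0,"jaw": 10},
  {"offset": [0,3,0],"spin": 0,"jaw": 10},
  {"offset": [0,3,0],"spin": 0,"jaw": 10},
  {"offset": [0,3,0],"spin": 0,"jaw": 10},
  {"offset": [0,3,0],"spin": 0,"jaw": 10},
  {"offset": [0,3,0],"spin": 0,"jaw": 10},
])

```text
clock: 25.5
eef_pos: [501.4, 95.5, 182.3]
eef_rot: [-3.142, 0.001, 0.064]
wrist_force: [1.1, 0.1, 3.6]
finger_gap: 23.8
```

>>> drive_tool([
  {"offset": [0,3,0],"spin": 0,"jaw": 10},
  {"offset": [0,3,0],"spin": 0,"jaw": 10},
  {"offset": [0,3,0],"spin": 0,"jaw": 10},
  {"offset": [0,3,0],"spin": 0,"jaw": 10},
  {"offset": [0,3,0],"spin": 0,"jaw": 10},
])

```text
clock: 26.0
eef_pos: [502.3, 80.6, 182.3]
eef_rot: [-3.142, 0.001, 0.064]
wrist_force: [0.4, 0.5, 4.7]
finger_gap: 23.7
```

>>> drive_tool([
  {"offset": [-0.1,3,0],"spin": 0,"jaw": 10},
  {"offset": [0,3,0],"spin": 0,"jaw": 10},
  {"offset": [0,3,0],"spin": 0,"jaw": 10},
  {"offset": [0,3,0],"spin": 0,"jaw": 10},
  {"offset": [0,3,0],"spin": 0,"jaw": 10},
  {"offset": [0,3,0],"spin": 0,"jaw": 10},
  {"offset": [0,3,0],"spin": 0,"jaw": 10},
  {"offset": [0,3,0],"spin": 0,"jaw": 10},
  {"offset": [0,3,0],"spin": 0,"jaw": 10},
  {"offset": [0,3,0],"spin": 0,"jaw": 10},
  {"offset": [0,3,0],"spin": 0,"jaw": 10},
  {"offset": [0,3,0],"spin": 0,"jaw": 10},
  {"offset": [0,3,0],"spin": 0,"jaw": 10},
])

```text
clock: 27.3
eef_pos: [504.7, 41.7, 182.3]
eef_rot: [-3.141, 0.001, 0.065]
wrist_force: [1.5, 1.3, 5.5]
finger_gap: 23.3
```

>>> drive_tool([
  {"offset": [0,3,0],"spin": 0,"jaw": 10},
  {"offset": [0,3,0],"spin": 0,"jaw": 10},
  {"offset": [0,3,0],"spin": 0,"jaw": 10},
  {"offset": [0,3,0],"spin": 0,"jaw": 10},
  {"offset": [0,3,0],"spin": 0,"jaw": 10},
  {"offset": [0,3,0],"spin": 0,"jaw": 10},
  {"offset": [0,3,0],"spin": 0,"jaw": 10},
  {"offset": [0,3,0],"spin": 0,"jaw": 10},
  {"offset": [0,3,0],"spin": 0,"jaw": 10},
  {"offset": [0,3,0],"spin": 0,"jaw": 10},
])

```text
clock: 28.3
eef_pos: [506.6, 11.8, 182.3]
eef_rot: [-3.141, 0.001, 0.065]
wrist_force: [1.2, 0.1, 4.1]
finger_gap: 23.7
```

```bash
python3 look.py
```

```text
28.3 [506.6  11.8 182.3] [1.2 0.1 4.1] [ -0.4 -46.3]
```

>>> drive_tool([
  {"offset": [0,3,0],"spin": 0,"jaw": 10},
  {"offset": [0,3,0],"spin": 0,"jaw": 10},
  {"offset": [0,3,0],"spin": 0,"jaw": 10},
  {"offset": [0,3,0],"spin": 0,"jaw": 10},
  {"offset": [0,3,0],"spin": 0,"jaw": 10},
  {"offset": [0,3,0],"spin": 0,"jaw": 10},
  {"offset": [0,3,0],"spin": 0,"jaw": 10},
  {"offset": [0,3,0],"spin": 0,"jaw": 10},
  {"offset": [0,3,0],"spin": 0,"jaw": 10},
  {"offset": [0,3,0],"spin": 0,"jaw": 10},
  {"offset": [0,3,0],"spin": 0,"jaw": 10},
  {"offset": [0,3,0],"spin": 0,"jaw": 10},
  {"offset": [0,3,0],"spin": 0,"jaw": 10},
  {"offset": [0,3,0],"spin": 0,"jaw": 10},
  {"offset": [0,3,0],"spin": 0,"jaw": 10},
  {"offset": [0,3,0],"spin": 0,"jaw": 10},
  {"offset": [0,3,0],"spin": 0,"jaw": 10},
  {"offset": [0,1.5,0],"spin": 0,"jaw": 10},
])

```text
clock: 30.1
eef_pos: [510.0, -40.7, 182.2]
eef_rot: [-3.141, 0.001, 0.064]
wrist_force: [2.2, -0.5, 5.8]
finger_gap: 23.5
```

```bash
python3 look.py scene
```

```text
scene panel corners in home [[-26.7, -39.0], [-3.8, -2.3], [80.5, -54.9], [57.6, -91.6]]
30.15 [510.  -40.8 182.3] [ 0.9 -0.9  5.4] [ -0.4 -99. ]
```

>>> drive_tool([
  {"offset": [0,0,-4],"spin": 0,"jaw": 10},
  {"offset": [0,0,-15],"spin": 0,"jaw": 10},
  {"offset": [0,0,-25],"spin": 0,"jaw": 10},
  {"offset": [0,0,-22],"spin": 0,"jaw": 10},
  {"offset": [-1.7,15,0],"spin": 0,"jaw": 10},
  {"offset": [-2.9,25,0],"spin": 0,"jaw": 10},
  {"offset": [-3.8,33,0],"spin": 0,"jaw": 10},
  {"offset": [-3.8,33,0],"spin": 0,"jaw": 10},
  {"offset": [-3.8,33,0],"spin": 0,"jaw": 10},
  {"offset": [-3.8,33,0],"spin": 0,"jaw": 10},
  {"offset": [-3.8,33,0],"spin": 0,"jaw": 10},
  {"offset": [-3.8,33,0],"spin": 0,"jaw": 10},
  {"offset": [-3.8,33,0],"spin": 0,"jaw": 10},
  {"offset": [-3.8,33,0],"spin": 0,"jaw": 10},
  {"offset": [-2.3,20,0],"spin": 0,"jaw": 10},
  {"offset": [-1.2,8.7,0],"spin": 0,"jaw": 10},
  {"offset": [0,0,0],"spin": 0,"jaw": 10},
])

```text
clock: 31.85
eef_pos: [492.4, -375.7, 246.5]
eef_rot: [-3.139, 0.002, 0.063]
wrist_force: [0.2, 0.5, -6.6]
finger_gap: 23.5
```

>>> drive_tool([
  {"offset": [0,0,0],"spin": -8,"jaw": 10},
  {"offset": [0,0,0],"spin": -8.3,"jaw": 10},
  {"offset": [0,0,0],"spin": -8.3,"jaw": 10},
  {"offset": [0,0,0],"spin": -8.3,"jaw": 10},
  {"offset": [0,0,0],"spin": -8.3,"jaw": 10},
  {"offset": [0,0,0],"spin": -8.3,"jaw": 10},
  {"offset": [0,0,0],"spin": -8.3,"jaw": 10},
  {"offset": [0,0,0],"spin": -8.3,"jaw": 10},
  {"offset": [0,0,0],"spin": -8.3,"jaw": 10},
  {"offset": [0,0,0],"spin": -8.3,"jaw": 10},
  {"offset": [0,0,0],"spin": -6.7,"jaw": 10},
  {"offset": [0,0,0],"spin": 0,"jaw": 10},
  {"offset": [0,0,0],"spin": 0,"jaw": 10},
])

```text
clock: 33.15
eef_pos: [493.4, -374.2, 248.0]
eef_rot: [-3.141, -0.001, 1.622]
wrist_force: [1.2, -1.0, -6.5]
finger_gap: 24.0
```

```bash
python3 look.py scene side
```

```text
scene panel corners in home [[-64.5, 99.5], [68.9, 99.5], [68.9, -158.1], [-64.5, -158.1]]
side panel corners in home [[-64.5, 99.5], [64.5, 99.5], [64.5, -101.3], [-64.5, -101.2]]
33.25 [ 493.4 -374.5  248.2] [-0.  -0.5 -7.9] [ -38.6 -430.9]
```

>>> drive_tool([
  {"offset": [0,0,15],"spin": 0,"jaw": 10},
  {"offset": [0,0,25],"spin": 0,"jaw": 10},
  {"offset": [0,0,25],"spin": 0,"jaw": 10},
  {"offset": [0,0,14],"spin": 0,"jaw": 10},
  {"offset": [0,0,6],"spin": 0,"jaw": 10},
  {"offset": [0,0,1.5],"spin": 0,"jaw": 10},
  {"offset": [0,0,0],"spin": 0,"jaw": 10},
  {"offset": [0,0,0],"spin": 0,"jaw": 10},
])

```text
clock: 34.05
eef_pos: [493.7, -375.2, 163.0]
eef_rot: [3.14, 0.001, 1.625]
wrist_force: [-0.0, -0.4, -5.7]
finger_gap: 23.7
```

>>> drive_tool([
  {"offset": [0,0,0.8],"spin": 0,"jaw": 10},
  {"offset": [0,0,0.5],"spin": 0,"jaw": 10},
  {"offset": [0,0,0],"spin": 0,"jaw": 10},
])

```text
clock: 34.35
eef_pos: [493.4, -374.9, 160.8]
eef_rot: [3.141, 0.0, 1.625]
wrist_force: [-0.1, 0.0, -6.7]
finger_gap: 23.4
```

>>> drive_tool([
  {"offset": [0,0,0.5],"spin": 0,"jaw": 10},
  {"offset": [0,0,0.5],"spin": 0,"jaw": 10},
  {"offset": [0,0,0],"spin": 0,"jaw": 10},
])

```text
clock: 34.65
eef_pos: [493.5, -375.0, 159.8]
eef_rot: [3.141, 0.0, 1.625]
wrist_force: [2.0, -0.3, -4.4]
finger_gap: 23.8
```

>>> drive_tool([
  {"offset": [0,0,0],"spin": 0,"jaw": 27},
  {"offset": [0,-1,0],"spin": 0,"jaw": 30},
  {"offset": [0,-2,0],"spin": 0,"jaw": 33},
  {"offset": [0,-2,0],"spin": 0,"jaw": 36},
  {"offset": [0,-2,0],"spin": 0,"jaw": 39},
  {"offset": [0,-2,0],"spin": 0,"jaw": 42},
  {"offset": [0,-1,0],"spin": 0,"jaw": 46},
  {"offset": [0,0,0],"spin": 0,"jaw": 60},
  {"offset": [0,0,0],"spin": 0,"jaw": 75},
  {"offset": [0,0,0],"spin": 0,"jaw": 90},
  {"offset": [0,0,0],"spin": 0,"jaw": 94},
  {"offset": [0,0,0],"spin": 0,"jaw": 94},
])

```text
clock: 35.85
eef_pos: [483.4, -375.5, 159.6]
eef_rot: [-3.141, -0.0, 1.625]
wrist_force: [-0.6, 0.7, 0.7]
finger_gap: 82.7
```

```bash
python3 - <<'E'
from h import *
s=manip.read_state(); print(s["clock"],s["eef_pos"].round(1),s["wrist_force"].round(1),s["finger_gap"])
for n in ("side","scene"):
    c=cam(n); C=cloud(c); k=(c["depth"]>0)&(abs(C[...,0]-480)<40)&(abs(C[...,1]+376)<62)&(C[...,2]>85)&(C[...,2]<110)
    q=C[k]; print(n,len(q),np.percentile(q,[2,50,98],axis=0).round(1).tolist())
    x,y=proj(c,[484,-375,60])[0].astype(int); cv2.imwrite(f"pics/p_{n}.png",c["color"][y-60:y+65,x-80:x+80])
a=[cv2.resize(cv2.imread(f"pics/p_{n}.png"),(400,312),interpolation=cv2.INTER_CUBIC) for n in ("side","scene")]
cv2.imwrite("pics/p.png",np.hstack(a))
E
```

```text
35.85 [ 483.4 -375.5  159.6] [-0.6  0.7  0.7] 82.67990150603217
side 272 [[473.3, -432.8, 85.6], [483.8, -399.9, 95.0], [499.2, -363.5, 100.4]]
scene 143 [[479.1, -432.3, 85.5], [494.8, -413.6, 93.2], [507.1, -318.3, 97.9]]
```

View pics/p.png

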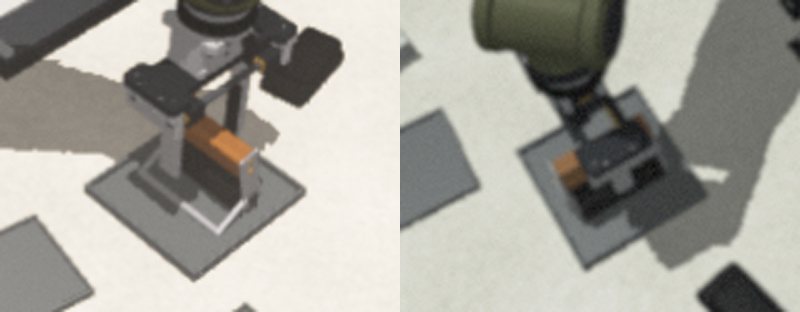

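>>> drive_tool([
  {"offset": [0,0,-5],"spin": 0,"jaw": 94},
  {"offset": [0,0,-20],"spin": 0,"jaw": 94},
  {"offset": [0,0,-30],"spin": 0,"jaw": 94},
  {"offset": [-10,0,-35],"spin": 0,"jaw": 94},
  {"offset": [-20,0,-30],"spin": 0,"jaw": 94},
  {"offset": [-20,0,-20],"spin": 0,"jaw": 94},
  {"offset": [0,0,0],"spin": 0,"jaw": 94},
  {"offset": [0,0,0],"spin": 0,"jaw": 94},
])

```text
clock: 36.75
eef_pos: [485.9, -425.2, 299.1]
eef_rot: [-3.141, -0.0, 1.624]
wrist_force: [0.1, -0.4, -0.7]
finger_gap: 94.1
```

```bash
python3 - <<'E'
from h import *
c=cam("wrist"); C=cloud(c); ok=c["depth"]>0
b=(370,590,-490,-280)
o=ortho(c,4,*b,2); h=hmap(c,4,b); hh=cv2.applyColorMap(np.clip(h*2.4,0,255).astype(np.uint8),cv2.COLORMAP_JET)
v=np.hstack([o,hh]); cv2.imwrite("pics/r2.png",cv2.resize(v,(800,int(v.shape[0]*800/v.shape[1]))))
for lo,hi in ((80,100),(8,20)):
    k=ok&(abs(C[...,0]-478)<100)&(abs(C[...,1]+378)<100)&(C[...,2]>lo)&(C[...,2]<hi); q=C[k]
    if lo<10:
        k=ok&(abs(C[...,0]-478)<100)&(abs(C[...,1]+378)<100)&(C[...,2]>9.5)&(C[...,2]<18); q=C[k]
    print(lo,len(q),cv2.minAreaRect(q[:,:2].astype(np.float32)),np.percentile(q[:,2],[50,99]))
# foot rod heights
k=ok&(C[...,0]>425)&(C[...,0]<462)&(abs(C[...,1]+376)<40); q=C[k]; k=q[:,2]>7.5; print("foot z",np.percentile(q[k][:,2],[5,50,95]).round(1),"x",np.median(q[k][:,0]).round(1),k.sum())
E
```

```text
80 3658 ((488.2584228515625, -375.1217041015625), (28.66957664489746, 115.19541931152344), 2.9709267616271973) [96.42313561 99.42066736]
8 2825 ((478.648681640625, -376.2425231933594), (171.14566040039062, 160.13201904296875), 2.983975410461426) [13.50452573 16.63612985]
foot z [307.1 322.8 338.7] x 436.0 18291
```

View pics/r2.png

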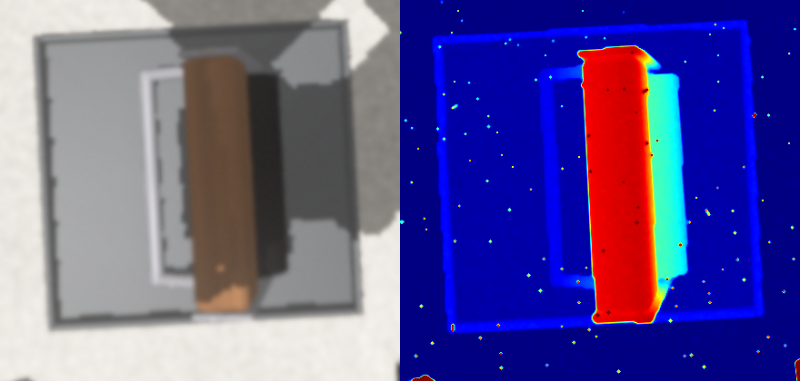

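>>> drive_tool([
  {"offset": [20,4,0],"spin": 0,"jaw": 94},
  {"offset": [34,7,0],"spin": 0,"jaw": 94},
  {"offset": [34,7,0],"spin": 0,"jaw": 94},
  {"offset": [34,7,0],"spin": 0,"jaw": 94},
  {"offset": [34,7,0],"spin": 0,"jaw": 94},
  {"offset": [34,7,0],"spin": 0,"jaw": 94},
  {"offset": [34,7,0],"spin": 0,"jaw": 94},
  {"offset": [34,7,0],"spin": 0,"jaw": 94},
  {"offset": [34,7,0],"spin": 0,"jaw": 94},
  {"offset": [34,7,0],"spin": 0,"jaw": 94},
  {"offset": [34,7,0],"spin": 0,"jaw": 94},
  {"offset": [34,7,0],"spin": 0,"jaw": 94},
  {"offset": [20,4,0],"spin": 0,"jaw": 94},
  {"offset": [0,0,0],"spin": 0,"jaw": 94},
  {"offset": [0,0,0],"spin": 0,"jaw": 94},
])

```text
clock: 38.3
eef_pos: [548.1, -7.1, 298.9]
eef_rot: [-3.14, -0.0, 1.626]
wrist_force: [0.1, -0.7, 0.1]
finger_gap: 94.3
```

```bash
python3 - <<'E'
from look import *
c,h=look("wrist"); b=(400,640,-70,190)
C=cloud(c); P=(C[...,:2]-home)@R; z=C[...,2]; ok=c["depth"]>0
m=ok&(z>19)&(z<26)&(P[...,0]>-64.2)&(P[...,0]<63)&(P[...,1]<99.2)&(P[...,1]>-60); print("plate-level px inside:",m.sum())
for y0 in (80,40,0,-40,-80):
    k=ok&(abs(P[...,1]-y0)<6)&(z>26)&(z<31)&(P[...,0]>40)&(P[...,0]<90); print(y0,"+x edge",np.percentile(P[k][:,0],99.5).round(1))
o=ortho(c,30,*b,3); cv2.imwrite("pics/e.png",cv2.resize(o,(554,600)))
s=manip.read_state(); print(s["clock"],s["eef_pos"].round(1))
for nn,f in (("scene","scene0.pkl"),):
    a=pickle.load(open(f,"rb")); d=cam(nn); pickle.dump(d,open("scE.pkl","wb"))
    A,B=cloud(a),cloud(d); df=cv2.medianBlur((np.abs(A[...,2]-B[...,2])*((a["depth"]>0)&(d["depth"]>0))).astype(np.float32),5)>6
    n,l,st,ce=cv2.connectedComponentsWithStats(df.astype(np.uint8))
    for i in range(1,n):
        if st[i,4]>15: print(st[i].tolist(),pd(d,ce[i])[0].round())
E
```

```text
wrist panel corners in home [[-64.5, 99.5], [64.1, 99.5], [64.1, -99.0], [-64.5, -99.0]]
plate-level px inside: 0
80 +x edge 63.4
40 +x edge 62.5
0 +x edge 62.7
-40 +x edge 63.0
-80 +x edge 63.2
38.35 [548.2  -7.7 299.1]
[291, 0, 90, 185, 3008] [522. -61. 438.]
[360, 0, 53, 98, 489] [ 16. 488.  45.]
[371, 34, 5, 6, 20] [456.  44. 524.]
[373, 48, 21, 24, 285] [505.  36. 496.]
[347, 56, 18, 28, 126] [466.   0. 460.]
[494, 71, 20, 14, 104] [-101. 1681. -739.]
[122, 78, 5, 6, 17] [-1370.  -487.  -755.]
[501, 84, 15, 16, 75] [   2. 1631. -758.]
[516, 85, 13, 10, 61] [  45. 1715. -742.]
[130, 95, 4, 7, 18] [-1174.  -492.  -750.]
[524, 96, 17, 15, 114] [ 151. 1704. -754.]
[515, 99, 6, 6, 20] [  99. 1617. -746.]
[542, 103, 5, 8, 24] [ 216. 1751. -754.]
[387, 104, 8, 20, 85] [296. 305.   1.]
[532, 110, 11, 8, 39] [ 231. 1660. -754.]
[548, 110, 11, 13, 50] [ 316. 1719. -746.]
[382, 127, 13, 17, 65] [371. 240.  -4.]
[380, 139, 7, 8, 35] [587.   7. 331.]
[398, 145, 9, 16, 41] [637.  25. 331.]
[382, 166, 23, 20, 166] [530. 142.  31.]
[53, 185, 25, 27, 200] [ -623. -1031.  -746.]
[329, 188, 74, 34
[... 921 characters left out ...]
[619, 272, 7, 9, 27] [1243. 1205. -745.]
[590, 275, 6, 4, 21] [1156. 1072. -745.]
[526, 276, 9, 8, 30] [ 986.  790. -757.]
[100, 287, 6, 7, 22] [ -11. -989. -752.]
[610, 290, 7, 10, 24] [1279. 1100. -751.]
[556, 296, 5, 5, 16] [1134.  838. -755.]
[519, 299, 5, 8, 20] [1049.  665. -758.]
[534, 314, 5, 7, 22] [1134.  673. -745.]
[484, 320, 10, 6, 31] [1031.  465. -748.]
[628, 321, 5, 10, 24] [1430. 1047. -750.]
[445, 332, 7, 7, 24] [ 975.  274. -751.]
[553, 334, 9, 5, 20] [1255.  701. -753.]
[617, 348, 9, 16, 44] [1490.  902. -751.]
[476, 360, 6, 5, 17] [1138.  316. -754.]
[475, 370, 6, 6, 21] [1167.  279. -751.]
[574, 371, 4, 5, 16] [1420.  655. -759.]
[403, 376, 9, 9, 25] [1028.    9. -759.]
```

View pics/e.png

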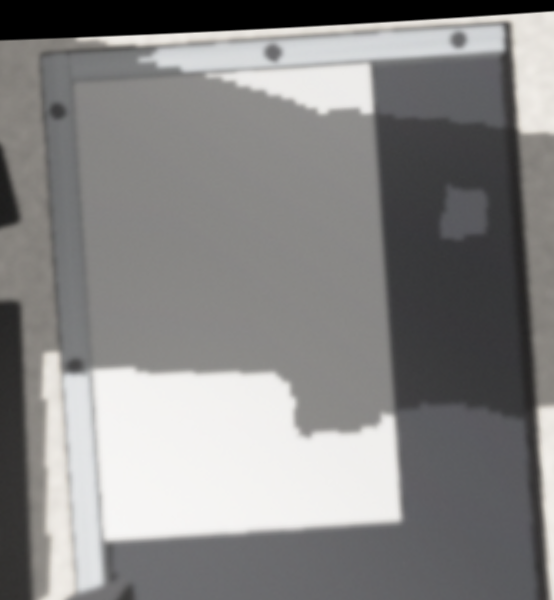

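```bash
python3 -c "
from cell import manip
print(manip.sign_off())"
```

```text
the job is handed in; nothing more can be done
None
```

I slid the panel home, rolled it down, and stood the roller back in its tray. I handed the job in at about 38 s, well inside the 72 s limit.

- **Panel:** I pushed it along the plate with the fingertips, first against the end stop, then against the long stop, then a firm nudge into the end stop at about 9 N. The final wrist picture shows it square, with no gap at either stop. Its edges are within about 1 mm of home.
- **Rolling:** I took the roller by its wooden grip with the bar upright and the drum within about 0.5 mm of centre. It rolled from 90 mm on the end-stop side of the panel's centre to 99 mm on the free-end side. That is as close to the end stop as the drum fits, and 1 mm short of the free edge. The force on the panel, counting the roller's weight, read roughly 9 to 12 N. There was a sideways force of up to about 5 N towards the long stop near the start, which I trimmed to about 1–2 N.
- **Roller:** It stands in the largest tray, and the lean and top height match its parked state at the start. My numeric check of the foot height was spoilt because it picked up the gripper instead. That the foot is down rests on those matching figures and the pictures.
- **Everything else:** The tray measures the same as before. Comparing the scene before and after, only the arm, the panel and the roller changed on the desk.

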